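# Fit the flask insert and hold the flask down on the touch mixer

### The arm

A 7-joint arm with a two-finger parallel gripper is mounted at the origin on a cart in front of the work surface, level with it; the furniture and walls round the work are solid. World frame = base frame: x ahead of the robot, y to its left, z up, the work surface at z = 0. Lengths are in m, angles in rad, forces in N, time in s.
With the tool pointing down it reaches from about 0.425 to 0.875 m from the base axis. Payload 4.7 kg.
Tool frame: the origin (TCP) lies at the very end of the fingers, on their centre line; the grasp point (between the pads) lies 19 mm behind it; z points along the fingers, y is the line along which they close (so a half turn about z gives the same grasp; the last joint's range is limited). The gripper opens to 87 mm and grips with 3 to 60 N. Pads are 19 mm wide; open, the fingers measure 117 mm over their backs; the gripper's body (75 mm by 190 mm) begins 51 mm behind the grasp point.
Start: joints at [-1.13, 0.321, -0.07, 1.45, 0.023, 1.371, -0.057], TCP at [0.269, 0.592, 0.223] pointing down, gripper open.
Joint ranges: [-2.86, 2.86], [-0.3, 2.09], [-1.38, 1.24], [0.06, 2.45], [-1.56, 4.7], [0.09, 2.05], [-2.69, 2.69]. Speed limits (rad/s): [2.57, 2.57, 3.14, 3.14, 3.14, 3.14, 3.14].

### API

Orientations are given as a unit quaternion [w, x, y, z].
In Python, from rig import manip gives the robot as it stands.
- The arm moves only by the shell command python3 -m crank 'ROWS' [FORCE]. ROWS is JSON, a list of rows, each an object with "hand": the opening, from 0 (shut) to 1 (fully open); "linear": the shift along the tool's x, y, z in m, a list of three; "rot": the turn, a rotation vector about the tool's x, y, z in rad, a list of three. A call has 1 to 8 rows; each row shifts and turns the commanded pose from where the row before left it, along the tool's axes as they then stand; what a row does not reach is not made up. A row lasts 1/12 s, in which the tool goes at most 41.7 mm and 7.16 degrees, less where a joint would pass 70% of its speed; a pose out of reach is approached as far as the arm can. A call is refused whole if a number of a shift passes 0.0417 or a number of a turn 0.125, either way. A call with a gripper value outside its range is refused whole. The fingers move at their own pace and stop on an object; FORCE is the grip in N (left out, the last holds). Time passes only in rows, so rows that do not move let the fingers close. It gives the time, the measured TCP pose, the force, the opening and the grip force at its end, in the units of the state.
- manip.get_obs(): the state, without advancing time (a new reading comes with each control period).
- manip.snapshot(name): name is "side" or "top" or "wrist"; returns a dict with "pixels" (480x640x3 uint8, red, green, blue), "depth" (480x640 float32, m along the optical axis (not along the pixel's ray), 0 where there is no reading), "fov_y" (degrees; the focal length in pixels is half the picture's height over the tangent of half this angle, whatever the lens; pixels are square), "cx", "cy" (the principal point, pixels), "camera_from_world" (4x4, takes a point from world to camera coordinates); the wrist camera has in their place "mount" (4x4, takes a point from camera to tool coordinates, whose origin is the TCP and whose axes are the flange's). Camera axes: x right, y up, looking along -z (the intrinsics and any distortion apply to the point x, -y, -z); pixel columns grow to the right and rows downward; lengths in m; the calibration is good to about 2 mm. A picture is of the moment at which its call begins: read the wrist's pose just before it.
- manip.sign_off(): hands the job in; it is judged then, once.
The state is a dict: "t": time; "joints": joint angles; "qvel": joint speeds; "tau": joint torques, N m; "ee_pos": TCP position; "ee_rot": TCP orientation; "wrist_force": force on the tool from outside, world axes, zero at the start; "ft_torque": the same for the moment, N m; "finger_gap": finger opening in m; "gripper_force": force on a finger pad.
Only numpy, scipy, OpenCV 4.12 (cv2) and the standard library are available. Lean on these libraries where they do the work, as an engineer would, in place of code of your own. Each camera call takes 0.05 s, during which the arm holds its last target. There are 200 camera calls.

### The job

Get the touch mixer ready for the sample flask: set the insert with the one big round opening (not the one with four small holes) flat and square, fully home, in the square pocket of the mixer's sprung head, and let go of it. Then take the stoppered flask, set its round belly upright in the insert's opening and press it gently straight down against the springs until the head is down well past half of its travel, as one does to run a touch mixer. Finish while still holding the flask pressed down like that; leave the other insert, the tins and the dial gauge where they are.

Things in the scene. Friction and masses are not known exactly. Their poses are not given: they have to be found in the camera images.
- mixer: touch-operated vortex mixer, a light grey box 176 x 130 mm standing fixed on the table; origin under its centre, z up, its sloping control panel (knob, rocker switch) faces its own -x. Its deck is 62 mm high; on it, centred 22 mm towards the mixer's +x, four coil springs carry the sprung head. The motor stays off. Keep clear of the room's tall drive unit at the left (x > 0.45, y > 0.33)
- mixer_head (a joint): downward travel of the sprung head in m: 0 = up (as it rests), 0.012 = fully down on its stop. Springs of 0.7 N/mm preloaded to about 8 N push it up (about 17 N when fully down): neither insert nor flask moves it by its own weight. The touch switch closes at about 7 mm
- head_pocket (a point): centre of the floor of the square pocket in the sprung head (aluminium plate 98 x 98 x 16 mm). The pocket is 70.4 mm square and 8 mm deep, its sides along the point's x and y; z up. The floor is 91 mm and the plate's top 99 mm above the table with the head up. Moves with the head
- ring_insert: dark grey plastic flask insert, the one with a single big round bore; origin at the centre of its underside, z up. Square foot 68 mm, 8.5 mm high (lowest 4 mm tapered down to 63 mm as lead-in), above it a square body 58 mm wide up to 30 mm height (grip here); sides along its x and y. Bore 46 mm wide, 21 mm deep. Fits the pocket in any quarter turn; 0.11 kg
- tube_insert: insert of the same outside size and colour with four 17 mm holes for tubes; not needed, to be left alone; origin at the centre of its underside
- flask: stoppered off-white plastic flask, 114 mm high, upright on its flat 34 mm foot; origin at the centre of its underside, z along its axis. Round belly 62 mm wide, its centre at 26 mm height; straight neck 22 mm wide from 60 to 93 mm (grip here), then a 27 mm bead and a 26 mm stopper. About 0.13 kg. Set in the ring insert, its underside rests about 24 mm above the insert's underside
- tin_a: small round white moisture tin with lid, 56 mm in diameter, 36 mm high; bystander; origin under its centre
- tin_b: a second such tin; bystander
- dial_gauge: dial gauge lying on the table, 112 x 59 x 23 mm; bystander
Things that resemble listed ones, but are neither listed nor needed, are in the scene too. Leave any purple look-alike of the ring_insert alone.

How it is judged:
By the outcome, as a careful person would: the job done as asked, in the order asked, and still so for the second after the job is handed in, while the arm keeps its last pose, push and grip.
It also fails if it takes over 64 s, if anything falls off the work surface, if the arm or the gripper's body presses on something with over 40 N, if the wrist force passes 120 N, or if a joint passes its speed limit or range.

## Working session

There is one attempt and no reset: what is moved stays moved. The work goes in short steps, Python scripts to look and compute and a shell command to move; the robot and the scene stay as the last step left them, time stands still between calls to the robot, and variables do not carry over. Pictures are saved under pics/ and viewed, at most 10 in all, crops included, and the job is handed in when it is done.

```bash
mkdir -p pics && ls && cat > h.py <<'E'
import numpy as np, cv2
from rig import manip
def snap(n):
    s=manip.snapshot(n); return s
def f(s): return 240/np.tan(np.radians(s['fov_y'])/2)
def cfw(s,o=None):
    if 'camera_from_world' in s: return np.array(s['camera_from_world'])
def cloud(s,T=None):
    # world points per pixel from depth
    F=f(s); v,u=np.mgrid[0:480,0:640]; d=s['depth']
    p=np.stack([(u-s['cx'])/F*d,-(v-s['cy'])/F*d,-d,np.ones_like(d)],-1)
    W=np.linalg.inv(cfw(s)) if T is None else T
    return (p@W.T)[...,:3]
E
python3 - <<'E'
from h import *
o=manip.get_obs(); print(o)
for n in ['top','side']:
    s=snap(n); print(n,{k:v for k,v in s.items() if k not in('pixels','depth')})
    cv2.imwrite(f'pics/{n}0.png',s['pixels'][...,::-1]); np.savez(f'{n}0.npz',**s)
    print((s['depth']>0).mean())
E
```

```text
pics
{'t': 0.0, 'joints': array([-1.12992964,  0.32183594, -0.07011834,  1.45162713,  0.02260944,
        1.3707422 , -0.05687299]), 'qvel': array([ 2.82928956e-05,  1.43000430e-03, -5.00935684e-04,  2.05596109e-03,
        9.51391788e-04,  4.26971692e-04, -1.23343584e-03]), 'tau': array([-7.61686283e-05, -4.91273367e+01, -4.03603585e-01, -3.12541544e+01,
       -6.36838214e-02,  4.33897250e-02,  1.77861148e-04]), 'ee_pos': array([0.26887   , 0.59122125, 0.22147736]), 'ee_rot': array([-1.48344922e-04,  2.11723505e-01,  9.77329179e-01, -9.00286189e-04]), 'wrist_force': array([ 0.21933613, -0.39810798,  0.10838708]), 'ft_torque': array([-0.00010644, -0.02518258, -0.01689761]), 'gripper_force': 0.0, 'finger_gap': 0.08699666527873484}
top {'fov_y': 52.65860655552257, 'cx': 323.23146861601805, 'cy': 243.8702459583908, 'camera_from_world': array([[ 0.01604411, -0.99984355, -0.00744741, -0.08534546],
       [ 0.99679654,  0.01541065,  0.07848043, -0.52487208],
       [-0.07835338, -0.0086827 ,  0.99688784, -1.10327848],
       [ 0.        ,  0.        ,  0.        ,  1.        ]])}
0.9958561197916667
side {'fov_y': 54.1483618939329, 'cx': 323.37729795659595, 'cy': 231.37490389793717, 'camera_from_world': array([[ 0.90830722, -0.41815637, -0.01110173, -0.50592022],
       [ 0.15113055,  0.30330303,  0.94083305, -0.14834664],
       [-0.39004814, -0.85624326,  0.33868853, -1.02858894],
       [ 0.        ,  0.        ,  0.        ,  1.        ]])}
0.8819694010416667
```

View pics/top0.png

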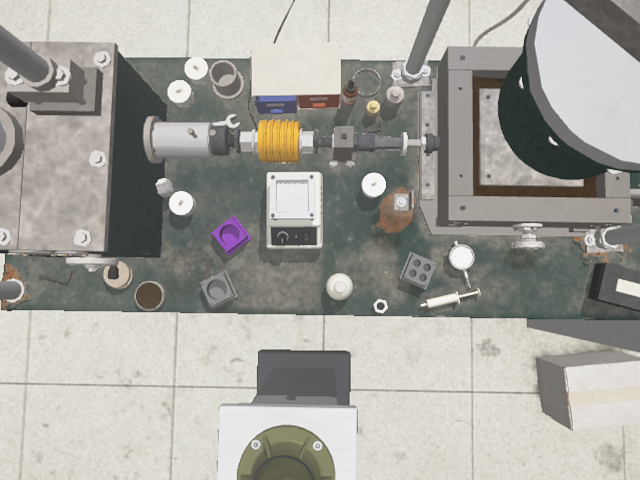

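View pics/side0.png

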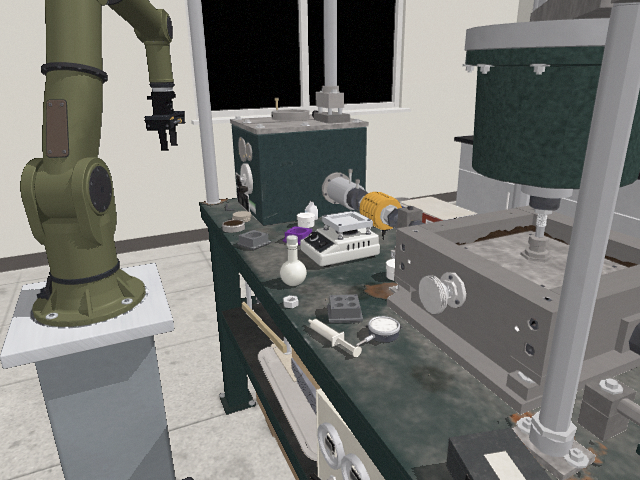

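The top view shows the ring insert at about (218,288), the flask at (340,287), the mixer head at (295,198), the tube insert at (418,270) and the purple look-alike at (231,235). The side view confirms the layout, with the flask upright at (292,265). Next I'll measure these.

```bash
python3 - <<'E'
from h import *
for n in ['top']:
    s=dict(np.load(n+'0.npz')); P=cloud(s); z=P[...,2]
    def reg(u0,u1,v0,v1,zl,zh,name):
        m=np.zeros(z.shape,np.uint8); m[v0:v1,u0:u1]=((z>zl)&(z<zh))[v0:v1,u0:u1]
        q=P[m>0]; 
        r=cv2.minAreaRect((q[:,:2]*1000).astype(np.float32))
        print(name,len(q),'med',np.median(q,0).round(4),'rect',np.round(r[0],1),np.round(r[1],1),round(r[2],1))
        return q
    print('table z',np.median(z[250:270,290:330]))
    reg(190,245,262,315,.022,.04,'ring top')
    reg(190,245,262,315,.0045,.04,'ring all')
    reg(260,330,165,255,.09,.11,'head plate')
    reg(260,330,165,255,.095,.11,'head top')
    reg(276,312,177,220,.085,.095,'pocket')
    reg(260,330,165,255,.05,.07,'deck')
    reg(320,360,268,305,.09,.13,'flask stopper')
    reg(320,360,268,305,.02,.13,'flask all')
    for n2,c in [('ring',(218,288)),('purple',(231,235))]:
        print(n2,P[c[1],c[0]])
    # neighbours
    for c in [(118,272),(149,295),(181,203),(374,184),(380,306),(418,270),(345,145),(280,140),(238,120)]: print(c,P[c[1],c[0]].round(3))
    im=s['pixels'][...,::-1]
    a=cv2.resize(im[160:240,250:345],None,fx=6,fy=6); b=cv2.resize(im[255:315,190:250],None,fx=6,fy=6)
    print(a.shape,b.shape)
    C=np.zeros((480,570,3),np.uint8);C[:]=a; cv2.imwrite('pics/head.png',C)
s=dict(np.load('side0.npz')); P=cloud(s); z=P[...,2]
m=np.zeros(z.shape,bool); m[230:290,275:310]=(z>.06)[230:290,275:310]
q=P[m]; q=q[np.linalg.norm(q[:,:2]-np.median(q[:,:2],0),axis=1)<.05]; print('side flask',np.median(q,0),q[:,2].max())
E
```

```text
table z -0.0013691356842249203
ring top 368 med [0.4182 0.1652 0.0293] rect [419.2 164.7] [58.4 58.8] 26.1
ring all 847 med [0.4187 0.1644 0.0119] rect [424.6 168.7] [131.2  98.5] 85.9
head plate 1669 med [ 0.6261 -0.0076  0.0968] rect [625.2  -7.8] [98.6 96.6] 1.0
head top 980 med [ 0.6284 -0.0071  0.0986] rect [625.6  -7.9] [97.7 96.4] 1.0
pocket 1058 med [ 0.6247 -0.0091  0.0907] rect [618.7 -11.1] [85.7 76.6] 0.9
deck 1446 med [ 0.5705 -0.02    0.0595] rect [608.5  -8.6] [160.1 124.9] 1.1
flask stopper 121 med [ 0.4303 -0.1146  0.1139] rect [ 430.3 -114.7] [23.8 23.9] 46.0
flask all 571 med [ 0.4302 -0.114   0.0475] rect [ 429.6 -114.6] [59.3 59.3] 0.5
ring [0.42026883 0.16596085 0.01033065]
purple [0.54461587 0.13989405 0.0085473 ]
(118, 272) [0.452 0.358 0.11 ]
(149, 295) [0.402 0.324 0.017]
(181, 203) [0.615 0.253 0.034]
(374, 184) [ 0.666 -0.192  0.032]
(380, 306) [ 0.384 -0.212 -0.004]
(418, 270) [ 0.469 -0.294  0.032]
(345, 145) [ 0.727 -0.121  0.137]
(280, 140) [0.736 0.017 0.137]
(238, 120) [ 0.825  0.134 -0.004]
(480, 570, 3) (360, 360, 3)
side flask [ 0.42381005 -0.12290221  0.09332181] 0.11477582381844509
```

```bash
cat >> h.py <<'E'
from scipy.spatial.transform import Rotation as R
def pose(o=None):
    o=o or manip.get_obs(); q=o['ee_rot']; return np.array(o['ee_pos']),R.from_quat([q[1],q[2],q[3],q[0]])
def plan(p,yaw):
    """shift (current tool axes, then target tool axes) and turn to reach TCP p, closing line (tool y) at yaw deg, pointing down"""
    o=manip.get_obs(); c,r=pose(o); a=np.radians(yaw)
    y=np.array([np.cos(a),np.sin(a),0]); z=np.array([0,0,-1.]); t=R.from_matrix(np.c_[np.cross(y,z),y,z])
    d=np.array(p)-c
    print('t',round(o['t'],2),'at',c.round(4),'yaw',np.degrees(np.arctan2(*r.as_matrix()[1::-1,1])).round(2),'F',np.round(o['wrist_force'],1),'gap',round(o['finger_gap'],4),'gf',round(float(o['gripper_force']),1))
    print('turn',(r.inv()*t).as_rotvec().round(4),'shift cur',r.inv().apply(d).round(4),'shift after turn',t.inv().apply(d).round(4))
E
python3 -m crank '[{"hand":1,"linear":[0,0,0],"rot":[0,0,0.115]},{"hand":1,"linear":[0,0,0],"rot":[0,0,0.115]},{"hand":1,"linear":[0,0,0],"rot":[0,0,0.115]},{"hand":1,"linear":[0,0,0],"rot":[0,0,0.115]},{"hand":1,"linear":[0,0,0],"rot":[0,0,0.115]},{"hand":1,"linear":[0,0,0],"rot":[0,0,0.115]}]'
python3 -m crank '[{"hand":1,"linear":[-0.035,-0.0125,0],"rot":[0,0,0]},{"hand":1,"linear":[-0.035,-0.0125,0],"rot":[0,0,0]},{"hand":1,"linear":[-0.035,-0.0125,0],"rot":[0,0,0]},{"hand":1,"linear":[-0.035,-0.0125,0],"rot":[0,0,0]},{"hand":1,"linear":[-0.035,-0.0125,0],"rot":[0,0,0]},{"hand":1,"linear":[-0.035,-0.0125,0],"rot":[0,0,0]},{"hand":1,"linear":[-0.035,-0.0125,0],"rot":[0,0,0]}]'
python3 -c "
from h import *; plan([.419,.165,.12],26.1)"
```

```text
t: 0.6
ee_pos: [0.269, 0.5914, 0.2219]
ee_rot: [0.0, 0.532, 0.847, -0.001]
wrist_force: [-0.8, 0.2, -0.2]
finger_gap: 0.087
gripper_force: 0.0
t: 1.18
ee_pos: [0.2977, 0.3311, 0.2221]
ee_rot: [-0.0, 0.53, 0.848, -0.0]
wrist_force: [1.1, -0.3, 0.7]
finger_gap: 0.0872
gripper_force: 0.0
t 1.18 at [0.2977 0.3311 0.2221] yaw 26.02 F [ 1.1 -0.3  0.7] gap 0.0872 gf 0.0
turn [-0.0006  0.0002 -0.0014] shift cur [-0.2025  0.0362  0.1021] shift after turn [-0.2025  0.0359  0.1021]
```

```bash
python3 -m crank '[{"hand":1,"linear":[-0.029,0.005,0.01],"rot":[0,0,0]},{"hand":1,"linear":[-0.029,0.005,0.01],"rot":[0,0,0]},{"hand":1,"linear":[-0.029,0.005,0.01],"rot":[0,0,0]},{"hand":1,"linear":[-0.029,0.005,0.01],"rot":[0,0,0]},{"hand":1,"linear":[-0.029,0.005,0.01],"rot":[0,0,0]},{"hand":1,"linear":[-0.029,0.005,0.01],"rot":[0,0,0]},{"hand":1,"linear":[-0.0285,0.006,0.01],"rot":[0,0,0]},{"hand":1,"linear":[0,0,0],"rot":[0,0,0]}]'
python3 - <<'E'
from h import *
plan([.419,.165,.012],26.1)
p,r=pose(); s=snap('wrist'); W=np.eye(4); W[:3,:3]=r.as_matrix(); W[:3,3]=p
P=cloud(s,W@np.array(s['mount'])); z=P[...,2]
near=(np.linalg.norm(P[...,:2]-[.419,.165],axis=-1)<.05)&(s['depth']>0)
for lo,hi in [(.022,.036),(.004,.036)]:
    q=P[near&(z>lo)&(z<hi)]; rc=cv2.minAreaRect((q[:,:2]*1000).astype(np.float32)); print(len(q),np.round(rc[0],1),np.round(rc[1],1),round(rc[2],2))
cv2.imwrite('pics/w1.png',s['pixels'][...,::-1])
E
```

```text
t: 1.85
ee_pos: [0.4208, 0.1609, 0.1507]
ee_rot: [0.001, 0.533, 0.846, -0.002]
wrist_force: [-0.5, 0.1, -0.9]
finger_gap: 0.0871
gripper_force: 0.0
t 1.85 at [0.4208 0.1609 0.1507] yaw 25.55 F [-0.5  0.1 -0.9] gap 0.0871 gf 0.0
turn [-0.0027  0.0029 -0.0095] shift cur [0.0049 0.0005 0.1387] shift after turn [0.0045 0.0002 0.1387]
3396 [418.9 165.1] [58.2 58.4] 25.87
7418 [419. 165.] [68.1 68.3] 26.09
```

View pics/w1.png

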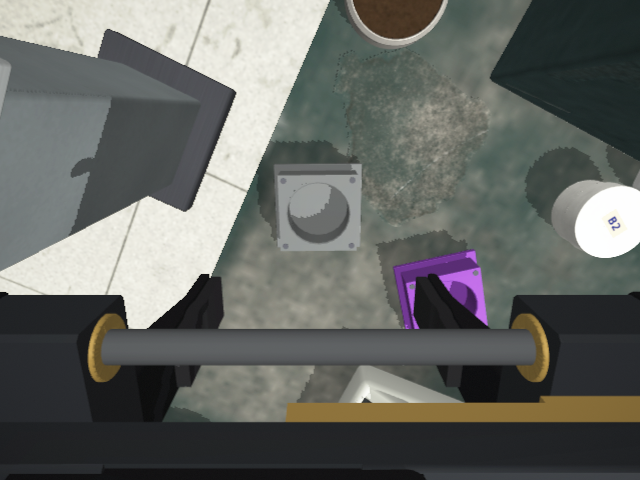

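The wrist view shows the single-bore insert at (319,212), clear of the purple one. The wrist measurement puts it at (0.419, 0.165) with a 26° yaw, matching the top view. I'll descend and grip.

```bash
python3 -m crank '[{"hand":1,"linear":[0.0045,0,0.03],"rot":[0,0,-0.005]},{"hand":1,"linear":[0,0,0.03],"rot":[0,0,0]},{"hand":1,"linear":[0,0,0.03],"rot":[0,0,0]},{"hand":1,"linear":[0,0,0.02],"rot":[0,0,0]},{"hand":1,"linear":[0,0,0.015],"rot":[0,0,0]},{"hand":1,"linear":[0,0,0],"rot":[0,0,0]},{"hand":1,"linear":[0,0,0],"rot":[0,0,0]},{"hand":1,"linear":[0,0,0],"rot":[0,0,0]}]'
python3 -c "
from h import *; plan([.419,.165,.012],26)"
```

```text
t: 2.57
ee_pos: [0.4176, 0.172, 0.0286]
ee_rot: [0.0, 0.527, 0.85, 0.001]
wrist_force: [0.6, 1.0, 1.1]
finger_gap: 0.087
gripper_force: 0.0
t 2.57 at [0.4176 0.172  0.0286] yaw 26.35 F [0.6 1.  1.1] gap 0.087 gf 0.0
turn [ 0.0015 -0.0004  0.0061] shift cur [-0.0069 -0.0018  0.0166] shift after turn [-0.0069 -0.0018  0.0166]
```

```bash
python3 -m crank '[{"hand":1,"linear":[-0.006,0.001,0],"rot":[0,0,0]},{"hand":1,"linear":[0,0,0.008],"rot":[0,0,0]},{"hand":1,"linear":[0,0,0.0085],"rot":[0,0,0]},{"hand":1,"linear":[0,0,0],"rot":[0,0,0]},{"hand":1,"linear":[0,0,0],"rot":[0,0,0]},{"hand":1,"linear":[0,0,0],"rot":[0,0,0]}]'
python3 -c "
from h import *; plan([.419,.165,.012],26)"
```

```text
t: 3.07
ee_pos: [0.4205, 0.166, 0.0109]
ee_rot: [-0.0, 0.528, 0.849, -0.0]
wrist_force: [0.2, -0.1, -0.3]
finger_gap: 0.0872
gripper_force: 0.0
t 3.07 at [0.4205 0.166  0.0109] yaw 26.3 F [ 0.2 -0.1 -0.3] gap 0.0872 gf 0.0
turn [-0.0004  0.      0.0052] shift cur [-0.0002 -0.0018 -0.0011] shift after turn [-0.0002 -0.0018 -0.0011]
```

```bash
python3 -m crank '[{"hand":1,"linear":[0,-0.0015,-0.001],"rot":[0,0,0.005]},{"hand":0.5,"linear":[0,0,0],"rot":[0,0,0]},{"hand":0.5,"linear":[0,0,0],"rot":[0,0,0]},{"hand":0.5,"linear":[0,0,0],"rot":[0,0,0]},{"hand":0.5,"linear":[0,0,0],"rot":[0,0,0]},{"hand":0.5,"linear":[0,0,0],"rot":[0,0,0]},{"hand":0.5,"linear":[0,0,0],"rot":[0,0,0]},{"hand":0.5,"linear":[0,0,0],"rot":[0,0,0]}]' 30
python3 -c "
from h import *; plan([.6255,-.008,.2],1)"
```

```text
t: 3.73
ee_pos: [0.4193, 0.1654, 0.0121]
ee_rot: [-0.0, 0.53, 0.848, -0.0]
wrist_force: [-0.7, -0.1, 1.3]
finger_gap: 0.058
gripper_force: 30.0
t 3.73 at [0.4193 0.1654 0.0121] yaw 26.01 F [-0.7 -0.1  1.3] gap 0.058 gf 30.0
turn [-1.000e-04 -0.000e+00  4.365e-01] shift cur [-0.2462  0.1093 -0.1879] shift after turn [-0.1769  0.2031 -0.1879]
```

```bash
python3 -m crank '[{"hand":0.5,"linear":[0,0,-0.01],"rot":[0,0,0]},{"hand":0.5,"linear":[0,0,-0.03],"rot":[0,0,0]},{"hand":0.5,"linear":[0,0,-0.04],"rot":[0,0,0]},{"hand":0.5,"linear":[0,0,-0.04],"rot":[0,0,0]},{"hand":0.5,"linear":[0,0,-0.04],"rot":[0,0,0]},{"hand":0.5,"linear":[0,0,-0.02],"rot":[0,0,0]},{"hand":0.5,"linear":[0,0,0],"rot":[0,0,0.1]},{"hand":0.5,"linear":[0,0,0],"rot":[0,0,0.12]}]'
python3 -m crank '[{"hand":0.5,"linear":[0,0,0],"rot":[0,0,0.12]},{"hand":0.5,"linear":[0,0,0],"rot":[0,0,0.0965]},{"hand":0.5,"linear":[-0.02,0.02,0],"rot":[0,0,0]},{"hand":0.5,"linear":[-0.025,0.028,0],"rot":[0,0,0]},{"hand":0.5,"linear":[-0.025,0.028,0],"rot":[0,0,0]},{"hand":0.5,"linear":[-0.025,0.028,0],"rot":[0,0,0]},{"hand":0.5,"linear":[-0.025,0.028,0],"rot":[0,0,0]},{"hand":0.5,"linear":[-0.02,0.023,0],"rot":[0,0,0]}]'
python3 -m crank '[{"hand":0.5,"linear":[-0.02,0.025,0],"rot":[0,0,0]},{"hand":0.5,"linear":[-0.01,0.015,0],"rot":[0,0,0]},{"hand":0.5,"linear":[-0.005,0.005,0],"rot":[0,0,0]},{"hand":0.5,"linear":[0,0,0],"rot":[0,0,0]},{"hand":0.5,"linear":[0,0,0],"rot":[0,0,0]},{"hand":0.5,"linear":[0,0,0],"rot":[0,0,0]},{"hand":0.5,"linear":[0,0,0],"rot":[0,0,0]}]'
cat > look.py <<'E'
from h import *
def rects(name,regs,T=None):
    s=snap(name)
    if T is None and name=='wrist':
        p,r=pose(); W=np.eye(4); W[:3,:3]=r.as_matrix(); W[:3,3]=p; T=W@np.array(s['mount'])
    P=cloud(s,T); z=P[...,2]
    for c,rad,lo,hi in regs:
        q=P[(np.abs(P[...,:2]-c).max(-1)<rad)&(z>lo)&(z<hi)&(s['depth']>0)]
        if len(q)<5: print('few',len(q)); continue
        rc=cv2.minAreaRect((q[:,:2]*1000).astype(np.float32)); print(len(q),np.round(rc[0],1),np.round(rc[1],1),round(rc[2],2),'zmed',np.median(q[:,2]).round(4))
    return s,P
E
python3 - <<'E'
from look import *
plan([.6255,-.008,.103],1)
s,P=rects('wrist',[((.6255,-.008),.055,.096,.104),((.6255,-.008),.055,.085,.094),((.6255,-.008),.06,.16,.23)])
cv2.imwrite('pics/w2.png',s['pixels'][...,::-1])
E
```

```text
t: 4.4
ee_pos: [0.4203, 0.1658, 0.1948]
ee_rot: [0.001, 0.622, 0.783, 0.002]
wrist_force: [-0.1, 0.1, -1.9]
finger_gap: 0.0579
gripper_force: 30.0
t: 5.07
ee_pos: [0.5783, 0.0256, 0.1928]
ee_rot: [0.001, 0.701, 0.713, 0.0]
wrist_force: [-0.2, 0.6, -0.7]
finger_gap: 0.0579
gripper_force: 30.0
t: 5.65
ee_pos: [0.6215, -0.0045, 0.1923]
ee_rot: [-0.001, 0.7, 0.714, 0.0]
wrist_force: [-0.9, -0.7, -0.8]
finger_gap: 0.0578
gripper_force: 30.0
t 5.65 at [ 0.6215 -0.0045  0.1923] yaw 1.12 F [-0.9 -0.7 -0.8] gap 0.0578 gf 30.0
turn [-0.0002 -0.0014  0.0021] shift cur [-0.0038  0.0039  0.0893] shift after turn [-0.0036  0.0039  0.0893]
4469 [624.8  23.6] [98.3 33.7] 1.43 zmed 0.0993
3209 [625.   22.5] [97.7 35.8] 1.14 zmed 0.0912
20047 [622.8  -1.6] [82.1 64.8] 0.07 zmed 0.2016
```

View pics/w2.png

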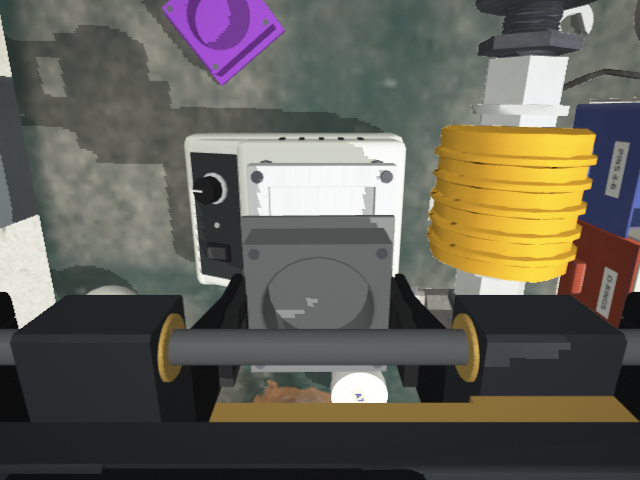

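The wrist view shows the insert held level and square at (318,290). The head plate behind it puts the pocket centre at about (0.625, -0.0085), which agrees with the top view. I'll descend to just above the pocket.

```bash
python3 -m crank '[{"hand":0.5,"linear":[-0.004,0.0035,0.01],"rot":[0,0,0]},{"hand":0.5,"linear":[0,0,0.025],"rot":[0,0,0]},{"hand":0.5,"linear":[0,0,0.02],"rot":[0,0,0]},{"hand":0.5,"linear":[0,0,0.01],"rot":[0,0,0]},{"hand":0.5,"linear":[0,0,0],"rot":[0,0,0]},{"hand":0.5,"linear":[0,0,0],"rot":[0,0,0]},{"hand":0.5,"linear":[0,0,0],"rot":[0,0,0]},{"hand":0.5,"linear":[0,0,0],"rot":[0,0,0]}]'
python3 - <<'E'
from look import *
plan([.625,-.0085,.103],1.1)
s,P=rects('wrist',[((.625,-.0085),.055,.096,.104),((.625,-.0085),.055,.142,.165),((.625,-.0085),.036,.122,.165)])
cv2.imwrite('pics/w3.png',s['pixels'][...,::-1])
E
```

```text
t: 6.37
ee_pos: [0.627, -0.0101, 0.1286]
ee_rot: [0.001, 0.701, 0.713, 0.001]
wrist_force: [-0.1, -1.5, -1.2]
finger_gap: 0.0578
gripper_force: 30.0
t 6.37 at [ 0.627  -0.0101  0.1286] yaw 1.01 F [-0.1 -1.5 -1.2] gap 0.0578 gf 30.0
turn [ 0.0026 -0.0002 -0.0017] shift cur [ 0.0016 -0.002   0.0256] shift after turn [ 0.0017 -0.0019  0.0256]
8983 [624.9   7.5] [98.6 66.2] 1.26 zmed 0.0991
9053 [628.3  -9.7] [80.8 59.5] 1.21 zmed 0.1465
19146 [625.1  -7. ] [72.1 64.5] 0.39 zmed 0.1364
```

```bash
python3 -m crank '[{"hand":0.5,"linear":[0.0013,-0.0018,0],"rot":[0,0,0]},{"hand":0.5,"linear":[0,0,0.006],"rot":[0,0,0]},{"hand":0.5,"linear":[0,0,0.006],"rot":[0,0,0]},{"hand":0.5,"linear":[0,0,0.004],"rot":[0,0,0]},{"hand":0.5,"linear":[0,0,0],"rot":[0,0,0]},{"hand":0.5,"linear":[0,0,0],"rot":[0,0,0]}]'
python3 -c "
from look import *
plan([.625,-.0085,.103],1.1)
s,P=rects('wrist',[((.625,-.0085),.055,.096,.104)])"
```

```text
t: 6.92
ee_pos: [0.6237, -0.0087, 0.1104]
ee_rot: [-0.0, 0.701, 0.713, -0.0]
wrist_force: [0.7, 0.7, -1.2]
finger_gap: 0.0577
gripper_force: 30.0
t 6.92 at [ 0.6237 -0.0087  0.1104] yaw 1.0 F [ 0.7  0.7 -1.2] gap 0.0577 gf 30.0
turn [-0.0012  0.0001 -0.0017] shift cur [0.0002 0.0013 0.0074] shift after turn [0.0002 0.0013 0.0074]
11126 [625.5  -8.8] [98.7 98.8] 1.11 zmed 0.0996
```

```bash
python3 -m crank '[{"hand":0.5,"linear":[0,0.0015,0.002],"rot":[0,0,-0.0015]},{"hand":0.5,"linear":[0,0,0.002],"rot":[0,0,0]},{"hand":0.5,"linear":[0,0,0.001],"rot":[0,0,0]},{"hand":0.5,"linear":[0,0,0],"rot":[0,0,0]},{"hand":0.5,"linear":[0,0,0],"rot":[0,0,0]}]'
python3 -m crank '[{"hand":0.5,"linear":[0,0,0.001],"rot":[0,0,0]},{"hand":0.5,"linear":[0,0,0.001],"rot":[0,0,0]},{"hand":0.5,"linear":[0,0,0.001],"rot":[0,0,0]},{"hand":0.5,"linear":[0,0,0],"rot":[0,0,0]},{"hand":0.5,"linear":[0,0,0],"rot":[0,0,0]}]'
python3 -c "
from look import *
plan([.6255,-.0087,.103],1.1)
s,P=rects('wrist',[((.625,-.0085),.055,.090,.104),((.625,-.0085),.028,.117,.127)])"
```

```text
t: 7.38
ee_pos: [0.6254, -0.0088, 0.1069]
ee_rot: [-0.0, 0.7, 0.714, 0.0]
wrist_force: [-3.8, -0.4, 4.5]
finger_gap: 0.0579
gripper_force: 30.0
t: 7.8
ee_pos: [0.6255, -0.0088, 0.1043]
ee_rot: [-0.0, 0.7, 0.714, 0.0]
wrist_force: [-5.5, 0.8, 8.8]
finger_gap: 0.0578
gripper_force: 30.0
t 7.8 at [ 0.6255 -0.0088  0.1043] yaw 1.07 F [-5.5  0.8  8.8] gap 0.0578 gf 30.0
turn [-0.0002 -0.0007 -0.0004] shift cur [0.0001 0.     0.0013] shift after turn [0.0001 0.     0.0013]
20538 [625.1  -9. ] [98.7 99.2] 1.0 zmed 0.0974
5513 [625.   -8.5] [56. 56.] 0.01 zmed 0.1223
```

```bash
python3 -m crank '[{"hand":0.5,"linear":[0,-0.001,0],"rot":[0,0,0]},{"hand":0.5,"linear":[0,0,0],"rot":[0,0,0]},{"hand":0.5,"linear":[0,0,0.0005],"rot":[0,0,0]},{"hand":0.5,"linear":[0,0,0.0005],"rot":[0,0,0]},{"hand":0.5,"linear":[0,0,0],"rot":[0,0,0]},{"hand":0.5,"linear":[0,0,0],"rot":[0,0,0]}]'
python3 -c "
from look import *
plan([.6255,-.0087,.103],1.1)
s,P=rects('wrist',[((.625,-.0085),.055,.090,.104),((.625,-.0085),.028,.117,.127)])
m=np.abs(P[...,:2]-[.6255,-.0087]); z=P[...,2]; k=(m.max(-1)>.038)&(m.max(-1)<.046)&(z>.08)&(z<.11); print('plate z',np.median(z[k]))
"
```

```text
t: 8.35
ee_pos: [0.6249, -0.0088, 0.1029]
ee_rot: [0.0, 0.7, 0.714, 0.0]
wrist_force: [-2.1, -0.5, 6.3]
finger_gap: 0.0579
gripper_force: 30.0
t 8.35 at [ 0.6249 -0.0088  0.1029] yaw 1.09 F [-2.1 -0.5  6.3] gap 0.0579 gf 30.0
turn [ 0.0007 -0.0003 -0.0002] shift cur [ 0.0001  0.0006 -0.0001] shift after turn [ 0.0001  0.0006 -0.0001]
22429 [625.1  -9. ] [98.8 99.5] 0.93 zmed 0.0991
5514 [625.   -8.5] [56. 56.] 0.02 zmed 0.1209
plate z 0.09898342544433752
```

The insert top is at 0.121 and the plate at 0.099, as they should be when it is fully home. I'll nudge it down slightly, release, lift and check.

```bash
python3 -m crank '[{"hand":0.5,"linear":[0,-0.0003,0.0007],"rot":[0,0,0]},{"hand":0.5,"linear":[0,0,0],"rot":[0,0,0]},{"hand":1,"linear":[0,0,0],"rot":[0,0,0]},{"hand":1,"linear":[0,0,0],"rot":[0,0,0]},{"hand":1,"linear":[0,0,0],"rot":[0,0,0]},{"hand":1,"linear":[0,0,-0.01],"rot":[0,0,0]},{"hand":1,"linear":[0,0,-0.03],"rot":[0,0,0]},{"hand":1,"linear":[0,0,-0.03],"rot":[0,0,0]}]'
python3 -m crank '[{"hand":1,"linear":[0,0,-0.03],"rot":[0,0,0]},{"hand":1,"linear":[0.03,0,-0.01],"rot":[0,0,0]},{"hand":1,"linear":[0.01,0,0],"rot":[0,0,0]},{"hand":1,"linear":[0,0,0],"rot":[0,0,0]},{"hand":1,"linear":[0,0,0],"rot":[0,0,0]}]'
python3 - <<'E'
from look import *
plan([.4303,-.1146,.2],-15)
c=(.6255,-.0087)
s,P=rects('top',[(c,.055,.096,.103),(c,.036,.115,.13),((.43,-.1146),.02,.1,.13)])
s,P=rects('wrist',[(c,.055,.096,.103),(c,.036,.115,.13)])
cv2.imwrite('pics/w4.png',s['pixels'][...,::-1])
m=P[...,:2]-c; z=P[...,2]; r=np.hypot(m[...,0],m[...,1]); k=(np.abs(m).max(-1)<.027)&(r>.025)&(z>.11)&(z<.13)
q=P[k]; A=np.c_[m[k],np.ones(len(q))]; print('plane',np.linalg.lstsq(A,q[:,2],rcond=None)[0])
k=(r<.02)&(z<.11)&(z>.09); print('bore floor',np.median(z[k]))
E
```

```text
t: 9.07
ee_pos: [0.6231, -0.0087, 0.1711]
ee_rot: [-0.001, 0.7, 0.714, -0.001]
wrist_force: [1.0, 0.5, 1.3]
finger_gap: 0.0849
gripper_force: 0.0
t: 9.48
ee_pos: [0.6228, 0.0317, 0.2102]
ee_rot: [-0.0, 0.7, 0.715, -0.001]
wrist_force: [-0.1, 0.5, -0.2]
finger_gap: 0.0866
gripper_force: 0.0
t 9.48 at [0.6228 0.0317 0.2102] yaw 1.21 F [-0.1  0.5 -0.2] gap 0.0866 gf 0.0
turn [-0.0018  0.001   0.283 ] shift cur [-0.1422 -0.1955  0.0107] shift after turn [-0.1912 -0.1481  0.0102]
970 [625.8 -14.5] [97.7 83.2] 1.01 zmed 0.099
286 [626.  -11.7] [57.7 51.3] 1.36 zmed 0.1205
113 [ 429.2 -115.8] [23.2 23.3] 0.96 zmed 0.1135
10547 [625.2  -8.1] [98.2 96.3] 1.02 zmed 0.0993
3773 [626.3  -9. ] [58.1 59.5] 1.36 zmed 0.121
plane [-0.00012571 -0.00067188  0.12116947]
bore floor 0.09962921975821759
```

View pics/w4.png

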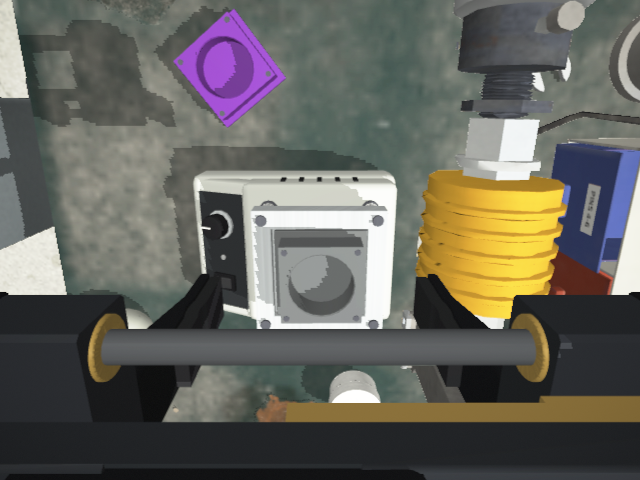

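The view shows the insert flat and square in the pocket at (320,285), with its top plane level to under 0.001 rad. Next is the flask, keeping the same yaw because the neck is round.

```bash
python3 -m crank '[{"hand":1,"linear":[-0.02,-0.025,0],"rot":[0,0,0]},{"hand":1,"linear":[-0.025,-0.035,0],"rot":[0,0,0]},{"hand":1,"linear":[-0.025,-0.035,0],"rot":[0,0,0]},{"hand":1,"linear":[-0.025,-0.035,0],"rot":[0,0,0]},{"hand":1,"linear":[-0.025,-0.035,0],"rot":[0,0,0]},{"hand":1,"linear":[-0.015,-0.02,0],"rot":[0,0,0]},{"hand":1,"linear":[-0.007,-0.0105,0],"rot":[0,0,0]},{"hand":1,"linear":[0,0,0],"rot":[0,0,0]}]'
python3 -m crank '[{"hand":1,"linear":[0,0,0],"rot":[0,0,0]},{"hand":1,"linear":[0,0,0],"rot":[0,0,0]},{"hand":1,"linear":[0,0,0],"rot":[0,0,0]},{"hand":1,"linear":[0,0,0],"rot":[0,0,0]}]'
python3 - <<'E'
from look import *
plan([.4298,-.115,.062],1)
c=(.4298,-.115)
s,P=rects('wrist',[(c,.025,.105,.12),(c,.045,.01,.12)])
cv2.imwrite('pics/w5.png',s['pixels'][...,::-1])
E
```

```text
t: 10.25
ee_pos: [0.4322, -0.1145, 0.2106]
ee_rot: [-0.001, 0.703, 0.712, 0.0]
wrist_force: [-0.3, 0.6, 0.2]
finger_gap: 0.0873
gripper_force: 0.0
t: 10.58
ee_pos: [0.4357, -0.1107, 0.211]
ee_rot: [0.0, 0.7, 0.714, -0.001]
wrist_force: [-0.1, 0.0, 0.1]
finger_gap: 0.087
gripper_force: 0.0
t 10.58 at [ 0.4357 -0.1107  0.211 ] yaw 1.16 F [-0.1  0.   0.1] gap 0.087 gf 0.0
turn [-0.0008  0.0011  0.0029] shift cur [-0.0041 -0.0058  0.1491] shift after turn [-0.0042 -0.006   0.149 ]
1081 [ 430.2 -115.3] [24.9 25.3] 79.14 zmed 0.1145
4045 [ 430.6 -111.9] [54.2 61.5] 87.77 zmed 0.0515
```

View pics/w5.png

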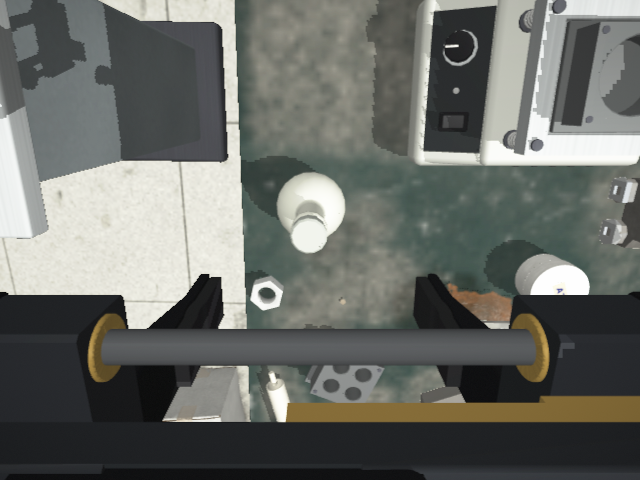

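The wrist view shows the flask stopper at (309,235), which measures (0.430, -0.115) at 0.1145 high. I'll centre over it and descend to the neck.

```bash
python3 -m crank '[{"hand":1,"linear":[-0.0045,-0.0055,0.01],"rot":[0,0,0]},{"hand":1,"linear":[0,0,0.025],"rot":[0,0,0]},{"hand":1,"linear":[0,0,0.03],"rot":[0,0,0]},{"hand":1,"linear":[0,0,0.03],"rot":[0,0,0]},{"hand":1,"linear":[0,0,0.025],"rot":[0,0,0]},{"hand":1,"linear":[0,0,0.015],"rot":[0,0,0]},{"hand":1,"linear":[0,0,0.008],"rot":[0,0,0]},{"hand":1,"linear":[0,0,0],"rot":[0,0,0]}]'
python3 -m crank '[{"hand":1,"linear":[0,0,0],"rot":[0,0,0]},{"hand":1,"linear":[0,0,0],"rot":[0,0,0]},{"hand":1,"linear":[0,0,0],"rot":[0,0,0]},{"hand":1,"linear":[0,0,0],"rot":[0,0,0]}]'
python3 -c "
from h import *; plan([.4302,-.1153,.063],1.1)"
```

```text
t: 11.3
ee_pos: [0.4278, -0.1159, 0.0664]
ee_rot: [-0.001, 0.7, 0.714, -0.002]
wrist_force: [-0.2, 0.6, 1.1]
finger_gap: 0.0871
gripper_force: 0.0
t: 11.63
ee_pos: [0.4306, -0.1159, 0.0693]
ee_rot: [0.001, 0.7, 0.714, 0.001]
wrist_force: [1.0, 0.0, 0.2]
finger_gap: 0.0871
gripper_force: 0.0
t 11.63 at [ 0.4306 -0.1159  0.0693] yaw 1.1 F [1.  0.  0.2] gap 0.0871 gf 0.0
turn [ 0.0022 -0.0004 -0.0001] shift cur [ 0.0006 -0.0004  0.0063] shift after turn [ 0.0006 -0.0004  0.0063]
```

```bash
python3 -m crank '[{"hand":1,"linear":[0.0006,0,0.006],"rot":[0,0,0]},{"hand":1,"linear":[0,0,0],"rot":[0,0,0]},{"hand":1,"linear":[0,0,0],"rot":[0,0,0]},{"hand":0.15,"linear":[0,0,0],"rot":[0,0,0]},{"hand":0.15,"linear":[0,0,0],"rot":[0,0,0]},{"hand":0.15,"linear":[0,0,0],"rot":[0,0,0]},{"hand":0.15,"linear":[0,0,0],"rot":[0,0,0]},{"hand":0.15,"linear":[0,0,0],"rot":[0,0,0]}]' 45
python3 -m crank '[{"hand":0.15,"linear":[0,0,0],"rot":[0,0,0]},{"hand":0.15,"linear":[0,0,0],"rot":[0,0,0]},{"hand":0.15,"linear":[0,0,0],"rot":[0,0,0]}]'
python3 -c "
from h import *; plan([.626,-.009,.22],1.1)"
```

```text
t: 12.3
ee_pos: [0.4297, -0.1152, 0.0624]
ee_rot: [0.0, 0.7, 0.714, 0.0]
wrist_force: [0.3, -0.6, -0.2]
finger_gap: 0.0617
gripper_force: 0.0
t: 12.55
ee_pos: [0.4297, -0.1152, 0.0624]
ee_rot: [0.0, 0.7, 0.714, 0.0]
wrist_force: [-1.1, -0.3, 0.1]
finger_gap: 0.0414
gripper_force: 0.0
t 12.55 at [ 0.4297 -0.1152  0.0624] yaw 1.09 F [-1.1 -0.3  0.1] gap 0.0414 gf 0.0
turn [ 0.0001 -0.     -0.0001] shift cur [ 0.1025  0.1983 -0.1576] shift after turn [ 0.1024  0.1983 -0.1576]
```

```bash
python3 -m crank '[{"hand":0.15,"linear":[0,0,0],"rot":[0,0,0]},{"hand":0.15,"linear":[0,0,0],"rot":[0,0,0]},{"hand":0.15,"linear":[0,0,0],"rot":[0,0,0]},{"hand":0.15,"linear":[0,0,0],"rot":[0,0,0]},{"hand":0.15,"linear":[0,0,0],"rot":[0,0,0]},{"hand":0.15,"linear":[0,0,0],"rot":[0,0,0]}]'
python3 -c "
from h import *; plan([.626,-.009,.22],1.1)"
```

```text
t: 13.05
ee_pos: [0.4295, -0.1153, 0.0624]
ee_rot: [-0.0, 0.7, 0.714, -0.0]
wrist_force: [0.5, 0.1, 0.6]
finger_gap: 0.024
gripper_force: 44.7
t 13.05 at [ 0.4295 -0.1153  0.0624] yaw 1.09 F [0.5 0.1 0.6] gap 0.024 gf 44.7
turn [-0.0002 -0.0001 -0.0003] shift cur [ 0.1025  0.1984 -0.1577] shift after turn [ 0.1025  0.1985 -0.1576]
```

```bash
python3 - <<'E'
from h import *
s=snap('side'); im=s['pixels'][...,::-1]
cv2.imwrite('pics/s1.png',cv2.resize(im[200:300,230:350],None,fx=5,fy=5,interpolation=cv2.INTER_CUBIC))
E
```

```text
(no output)
```

View pics/s1.png

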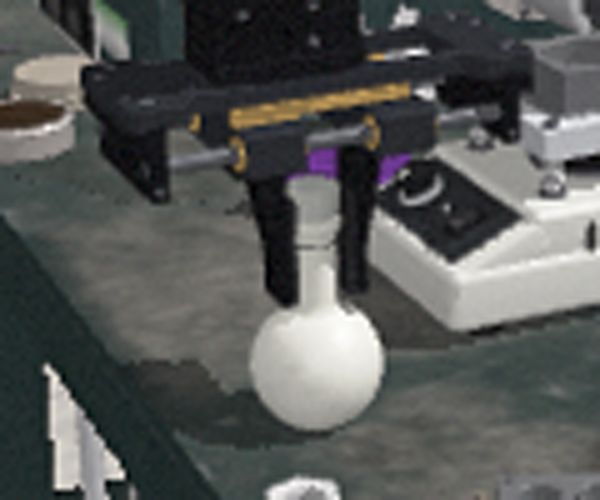

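The flask looks upright in the side view, (315,360) in the crop, but the fingertips seem to touch the neck's fillet, since the gap is 24 mm instead of 22. I'll open a little, raise 3 mm and grip again.

```bash
python3 -m crank '[{"hand":0.4,"linear":[0,0,0],"rot":[0,0,0]},{"hand":0.4,"linear":[0,0,0],"rot":[0,0,0]},{"hand":0.4,"linear":[0,0,0],"rot":[0,0,0]},{"hand":0.4,"linear":[0,0.0005,-0.003],"rot":[0,0,0]},{"hand":0.4,"linear":[0,0,0],"rot":[0,0,0]},{"hand":0.1,"linear":[0,0,0],"rot":[0,0,0]},{"hand":0.1,"linear":[0,0,0],"rot":[0,0,0]},{"hand":0.1,"linear":[0,0,0],"rot":[0,0,0]}]'
python3 -m crank '[{"hand":0.1,"linear":[0,0,0],"rot":[0,0,0]},{"hand":0.1,"linear":[0,0,0],"rot":[0,0,0]},{"hand":0.1,"linear":[0,0,0],"rot":[0,0,0]},{"hand":0.1,"linear":[0,0,0],"rot":[0,0,0]},{"hand":0.1,"linear":[0,0,0],"rot":[0,0,0]}]'
python3 -c "
from h import *; plan([.626,-.009,.22],1.1)"
```

```text
t: 13.77
ee_pos: [0.4301, -0.1152, 0.0654]
ee_rot: [-0.0, 0.7, 0.714, -0.0]
wrist_force: [-1.1, 0.1, 0.9]
finger_gap: 0.0237
gripper_force: 44.9
t: 14.18
ee_pos: [0.4301, -0.1153, 0.0654]
ee_rot: [-0.0, 0.7, 0.714, -0.0]
wrist_force: [-1.6, 0.4, 1.9]
finger_gap: 0.024
gripper_force: 44.9
t 14.18 at [ 0.4301 -0.1153  0.0654] yaw 1.09 F [-1.6  0.4  1.9] gap 0.024 gf 44.9
turn [-0.0001 -0.     -0.0002] shift cur [ 0.1025  0.1978 -0.1546] shift after turn [ 0.1025  0.1979 -0.1546]
```

```bash
python3 -m crank '[{"hand":0.1,"linear":[0,0,-0.01],"rot":[0,0,0]},{"hand":0.1,"linear":[0,0,-0.025],"rot":[0,0,0]},{"hand":0.1,"linear":[0,0,-0.03],"rot":[0,0,0]},{"hand":0.1,"linear":[0,0,-0.03],"rot":[0,0,0]},{"hand":0.1,"linear":[0,0,-0.03],"rot":[0,0,0]},{"hand":0.1,"linear":[0,0,-0.02],"rot":[0,0,0]},{"hand":0.1,"linear":[0,0,-0.01],"rot":[0,0,0]},{"hand":0.1,"linear":[0,0,0],"rot":[0,0,0]}]'
python3 -m crank '[{"hand":0.1,"linear":[0.005,0.01,0],"rot":[0,0,0]},{"hand":0.1,"linear":[0.0125,0.025,0],"rot":[0,0,0]},{"hand":0.1,"linear":[0.0175,0.033,0],"rot":[0,0,0]},{"hand":0.1,"linear":[0.0175,0.033,0],"rot":[0,0,0]},{"hand":0.1,"linear":[0.0175,0.033,0],"rot":[0,0,0]},{"hand":0.1,"linear":[0.0155,0.03,0],"rot":[0,0,0]},{"hand":0.1,"linear":[0.0105,0.02,0],"rot":[0,0,0]},{"hand":0.1,"linear":[0.006,0.012,0],"rot":[0,0,0]}]'
python3 -m crank '[{"hand":0.1,"linear":[0,0,0],"rot":[0,0,0]},{"hand":0.1,"linear":[0,0,0],"rot":[0,0,0]},{"hand":0.1,"linear":[0,0,0],"rot":[0,0,0]},{"hand":0.1,"linear":[0,0,0],"rot":[0,0,0]},{"hand":0.1,"linear":[0,0,0],"rot":[0,0,0]}]'
python3 - <<'E'
from look import *
plan([.626,-.009,.1804],1.1)
s,P=rects('wrist',[((.6255,-.0087),.055,.096,.103),((.6255,-.0087),.036,.115,.128)])
cv2.imwrite('pics/w6.png',s['pixels'][...,::-1])
E
```

```text
t: 14.85
ee_pos: [0.4316, -0.1154, 0.2227]
ee_rot: [0.002, 0.7, 0.714, 0.002]
wrist_force: [-0.1, -0.4, -1.1]
finger_gap: 0.024
gripper_force: 44.9
t: 15.52
ee_pos: [0.6253, -0.0068, 0.2169]
ee_rot: [-0.001, 0.699, 0.715, -0.002]
wrist_force: [-0.2, 0.1, -2.1]
finger_gap: 0.0242
gripper_force: 44.9
t: 15.93
ee_pos: [0.6234, -0.0105, 0.2205]
ee_rot: [-0.0, 0.701, 0.713, 0.0]
wrist_force: [1.4, -0.6, -1.0]
finger_gap: 0.0238
gripper_force: 44.9
t 15.93 at [ 0.6234 -0.0105  0.2205] yaw 1.0 F [ 1.4 -0.6 -1. ] gap 0.0238 gf 44.9
turn [ 0.     -0.0005 -0.0017] shift cur [0.0014 0.0026 0.0401] shift after turn [0.0014 0.0026 0.0401]
7531 [625.6  -8.6] [98.3 98.4] 1.11 zmed 0.0995
1835 [626.2   6.2] [58.1 30.2] 0.96 zmed 0.1213
```

View pics/w6.png

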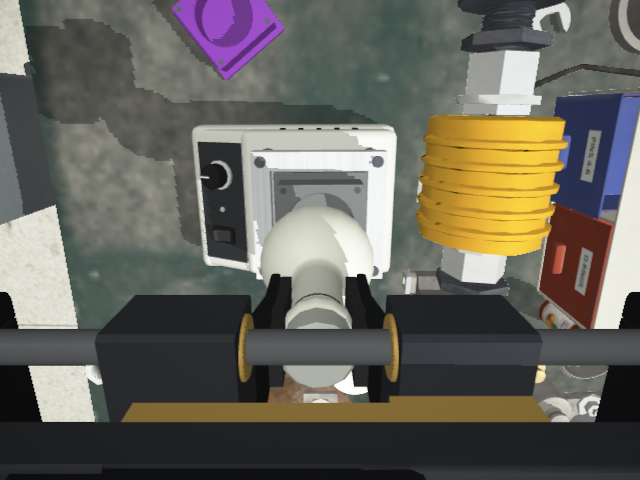

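The flask hangs upright in the grip, with its belly at (318,250) above the insert. I'll line up and lower it gently while watching the side forces.

```bash
python3 -m crank '[{"hand":0.1,"linear":[0.0015,0.0023,0.005],"rot":[0,0,0]},{"hand":0.1,"linear":[0,0,0.01],"rot":[0,0,0]},{"hand":0.1,"linear":[0,0,0.008],"rot":[0,0,0]},{"hand":0.1,"linear":[0,0,0.005],"rot":[0,0,0]},{"hand":0.1,"linear":[0,0,0],"rot":[0,0,0]},{"hand":0.1,"linear":[0,0,0],"rot":[0,0,0]},{"hand":0.1,"linear":[0,0,0],"rot":[0,0,0]},{"hand":0.1,"linear":[0,0,0],"rot":[0,0,0]}]'
python3 -c "
from h import *; plan([.626,-.0088,.1804],1.1)"
```

```text
t: 16.65
ee_pos: [0.6268, -0.008, 0.1928]
ee_rot: [0.0, 0.7, 0.714, 0.0]
wrist_force: [0.5, -0.1, -2.2]
finger_gap: 0.0241
gripper_force: 44.9
t 16.65 at [ 0.6268 -0.008   0.1928] yaw 1.09 F [ 0.5 -0.1 -2.2] gap 0.0241 gf 44.9
turn [ 0.0008  0.     -0.0001] shift cur [-0.0008 -0.0008  0.0124] shift after turn [-0.0008 -0.0008  0.0124]
```

```bash
python3 -m crank '[{"hand":0.1,"linear":[-0.0008,-0.0008,0.003],"rot":[0,0,0]},{"hand":0.1,"linear":[0,0,0.003],"rot":[0,0,0]},{"hand":0.1,"linear":[0,0,0.002],"rot":[0,0,0]},{"hand":0.1,"linear":[0,0,0.001],"rot":[0,0,0]},{"hand":0.1,"linear":[0,0,0],"rot":[0,0,0]},{"hand":0.1,"linear":[0,0,0],"rot":[0,0,0]},{"hand":0.1,"linear":[0,0,0],"rot":[0,0,0]}]'
python3 -m crank '[{"hand":0.1,"linear":[0,0,0.001],"rot":[0,0,0]},{"hand":0.1,"linear":[0,0,0.001],"rot":[0,0,0]},{"hand":0.1,"linear":[0,0,0.001],"rot":[0,0,0]},{"hand":0.1,"linear":[0,0,0],"rot":[0,0,0]},{"hand":0.1,"linear":[0,0,0],"rot":[0,0,0]}]'
python3 -c "
from h import *; plan([.626,-.0088,.1804],1.1)"
```

```text
t: 17.23
ee_pos: [0.6257, -0.0088, 0.1835]
ee_rot: [0.0, 0.7, 0.714, 0.0]
wrist_force: [-0.3, 0.5, -1.0]
finger_gap: 0.0239
gripper_force: 44.9
t: 17.65
ee_pos: [0.6258, -0.0086, 0.1805]
ee_rot: [-0.0, 0.7, 0.714, 0.0]
wrist_force: [-0.9, 0.0, -0.5]
finger_gap: 0.0239
gripper_force: 44.9
t 17.65 at [ 0.6258 -0.0086  0.1805] yaw 1.1 F [-0.9  0.  -0.5] gap 0.0239 gf 44.9
turn [ 0.0002 -0.0003 -0.    ] shift cur [-0.0002  0.0002  0.0001] shift after turn [-0.0002  0.0002  0.0001]
```

Contact should start about here, so I'll go down in small steps.

```bash
python3 -m crank '[{"hand":0.1,"linear":[0,0,0.001],"rot":[0,0,0]},{"hand":0.1,"linear":[0,0,0],"rot":[0,0,0]},{"hand":0.1,"linear":[0,0,0.001],"rot":[0,0,0]},{"hand":0.1,"linear":[0,0,0],"rot":[0,0,0]},{"hand":0.1,"linear":[0,0,0],"rot":[0,0,0]}]'
python3 -m crank '[{"hand":0.1,"linear":[0,0,0.001],"rot":[0,0,0]},{"hand":0.1,"linear":[0,0,0.001],"rot":[0,0,0]},{"hand":0.1,"linear":[0,0,0],"rot":[0,0,0]},{"hand":0.1,"linear":[0,0,0],"rot":[0,0,0]}]'
python3 - <<'E'
from look import *
plan([.626,-.0088,.17],1.1)
s,P=rects('wrist',[((.6255,-.0087),.055,.084,.103)])
m=np.abs(P[...,:2]-[.6255,-.0087]).max(-1); z=P[...,2]; k=(m>.039)&(m<.046)&(z>.08)&(z<.11); print('plate z',np.median(z[k]))
E
```

```text
t: 18.07
ee_pos: [0.626, -0.0087, 0.179]
ee_rot: [0.0, 0.7, 0.714, 0.0]
wrist_force: [-1.1, 0.9, 6.2]
finger_gap: 0.0246
gripper_force: 44.9
t: 18.4
ee_pos: [0.626, -0.0087, 0.1772]
ee_rot: [0.0, 0.7, 0.714, 0.001]
wrist_force: [-1.4, 0.9, 6.6]
finger_gap: 0.0241
gripper_force: 45.0
t 18.4 at [ 0.626  -0.0087  0.1772] yaw 1.09 F [-1.4  0.9  6.6] gap 0.0241 gf 45.0
turn [ 0.0011 -0.0004 -0.0001] shift cur [-0.0001 -0.0001  0.0072] shift after turn [-0.0001 -0.      0.0072]
10393 [625.3  -8.7] [98.4 98.4] 1.05 zmed 0.0964
plate z 0.09646525714587897
```

```bash
python3 -m crank '[{"hand":0.1,"linear":[0,0,0.001],"rot":[0,0,0]},{"hand":0.1,"linear":[0,0,0.001],"rot":[0,0,0]},{"hand":0.1,"linear":[0,0,0.001],"rot":[0,0,0]},{"hand":0.1,"linear":[0,0,0.001],"rot":[0,0,0]},{"hand":0.1,"linear":[0,0,0.001],"rot":[0,0,0]},{"hand":0.1,"linear":[0,0,0.001],"rot":[0,0,0]},{"hand":0.1,"linear":[0,0,0.001],"rot":[0,0,0]},{"hand":0.1,"linear":[0,0,0],"rot":[0,0,0]}]'
python3 -m crank '[{"hand":0.1,"linear":[0,0,0],"rot":[0,0,0]},{"hand":0.1,"linear":[0,0,0],"rot":[0,0,0]},{"hand":0.1,"linear":[0,0,0],"rot":[0,0,0]}]'
python3 - <<'E'
from look import *
plan([.626,-.0088,.17],1.1)
c=(.6255,-.0087)
s,P=rects('wrist',[(c,.055,.08,.096),(c,.036,.104,.115)])
cv2.imwrite('pics/w7.png',s['pixels'][...,::-1])
m=P[...,:2]-c; n=np.abs(m).max(-1); z=P[...,2]; k=(n>.039)&(n<.046)&(z>.08)&(z<.11); print('plate z',np.median(z[k]))
k=(n<.028)&(z>.10)&(z<.118)&(m[...,1]>.024); print('insert top z',np.median(z[k]),k.sum())
s=snap('side'); im=s['pixels'][...,::-1]
cv2.imwrite('pics/s2.png',cv2.resize(im[160:280,280:420],None,fx=5,fy=5,interpolation=cv2.INTER_CUBIC))
E
```

```text
t: 19.12
ee_pos: [0.6263, -0.0087, 0.171]
ee_rot: [0.0, 0.7, 0.714, 0.001]
wrist_force: [-2.9, 0.8, 11.1]
finger_gap: 0.0244
gripper_force: 45.0
t: 19.37
ee_pos: [0.6263, -0.0087, 0.1713]
ee_rot: [0.0, 0.7, 0.714, 0.001]
wrist_force: [-2.4, 1.6, 10.6]
finger_gap: 0.0243
gripper_force: 45.0
t 19.37 at [ 0.6263 -0.0087  0.1713] yaw 1.09 F [-2.4  1.6 10.6] gap 0.0243 gf 45.0
turn [ 0.0019 -0.0009 -0.0001] shift cur [-0.0001 -0.0003  0.0013] shift after turn [-0.0001 -0.0003  0.0013]
10278 [625.3  -8.7] [98.4 98.4] 1.09 zmed 0.0905
1538 [625.9  11.7] [58.1 19.7] 2.32 zmed 0.1123
plate z 0.09057028268660344
insert top z 0.11253291974038872 490
```

View pics/s2.png

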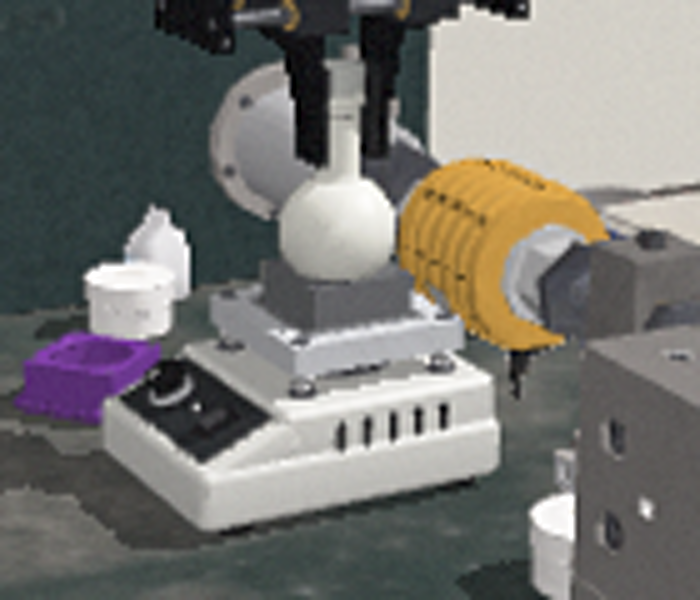

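View pics/w7.png

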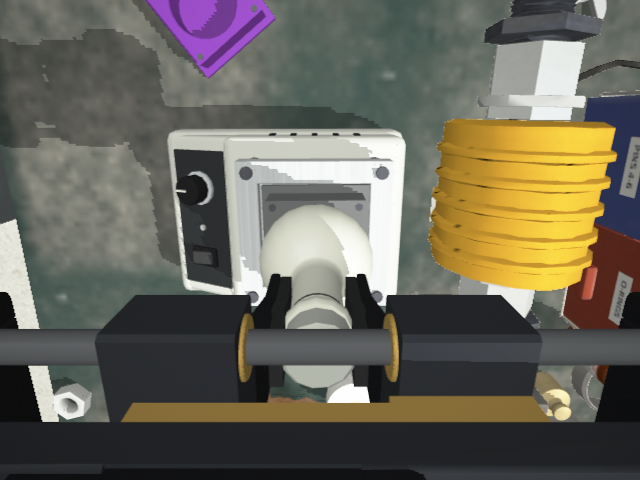

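Both views show the flask upright in the insert (side crop belly at (337,230), wrist (318,250)) and the head about 8.5 mm down. I'll press 1 mm more, hold, and confirm.

```bash
python3 -m crank '[{"hand":0.1,"linear":[0,-0.0003,0.0006],"rot":[0,0,0]},{"hand":0.1,"linear":[0,0,0.0005],"rot":[0,0,0]},{"hand":0.1,"linear":[0,0,0],"rot":[0,0,0]},{"hand":0.1,"linear":[0,0,0],"rot":[0,0,0]},{"hand":0.1,"linear":[0,0,0],"rot":[0,0,0]},{"hand":0.1,"linear":[0,0,0],"rot":[0,0,0]}]'
python3 - <<'E'
from look import *
plan([.626,-.0088,.17],1.1)
c=(.6255,-.0087)
s,P=rects('wrist',[(c,.055,.08,.096)])
m=P[...,:2]-c; n=np.abs(m).max(-1); z=P[...,2]; k=(n>.039)&(n<.046)&(z>.08)&(z<.11); pz=np.median(z[k]); print('plate z',pz)
k=(n<.028)&(z>.10)&(z<.118)&(m[...,1]>.024); print('insert top z',np.median(z[k]))
if .0875<pz<.0915: print(manip.sign_off())
E
```

```text
t: 19.97
ee_pos: [0.6262, -0.0087, 0.1704]
ee_rot: [0.001, 0.7, 0.714, 0.001]
wrist_force: [-1.9, 1.6, 11.8]
finger_gap: 0.024
gripper_force: 45.0
t 19.97 at [ 0.6262 -0.0087  0.1704] yaw 1.1 F [-1.9  1.6 11.8] gap 0.024 gf 45.0
turn [ 0.0025 -0.0009 -0.    ] shift cur [-0.0001 -0.0002  0.0004] shift after turn [-0.0001 -0.0002  0.0004]
10270 [625.3  -8.8] [98.4 98.5] 1.09 zmed 0.0897
plate z 0.089757168555978
insert top z 0.11173604845682872
the job is handed in; nothing more can be done
None
```

I handed the job in at about 20 s: the ring insert is seated flat and fully home in the pocket, and the flask is still held upright in it, pressing the head down about 9 mm of its 12 mm travel.

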